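Uncover the humidity cassette of a watch display

TASK

The humidity cassette of the watch display is due for a check. On the climate unit, press the snap tab fully in, then push the released cover off its seat and over the tab until the cassette opening is completely uncovered and the cover lies flat on the rest at the other end of the unit. Do not lift the cover, and leave the watches and other things around it where they are.

Things in the scene. Friction and masses are not known exactly. Their poses are not given: they have to be found in the camera images.
- unit: Climate unit, a low grey and aluminium box fixed to the red table: 196 mm long (x), 100 wide (y), 45 high to its two runners. Origin: centre of its underside; z up. Along x: seat with the cover (-86 to -6 mm), snap tab (-4 to 26), empty rest with a cork strip (to 89). 6 mm high guide rails at the sides (73 mm apart) and 6 mm end stops (x -88, 89). The cover slides to +x.
- seat (a point): Centre of the seat at runner height (unit x -46, y 0, z 45 mm), axes as the unit's. The seated cover's origin lies here within 1 mm. The cassette opening, 64 mm (x) by 40 mm, is centred here: completely uncovered once the cover has slid 72 mm to +x; pushing on to 80 to 95 mm is right. The end stop halts the cover at 95 mm.
- tab_top (a point): Centre of the snap tab's top face; moves with it. A dark steel block with ridges, 30 mm (unit x) by 34 mm (unit y). Out, its top is 18 mm above the runners (63 mm above the table) and blocks the cover, whose front edge is 2 mm from it; fully in, it is 5 mm above the runners (50 mm above the table) and the cover passes over it.
- tab (a joint): How far the tab is pressed straight down: 0 out, 0.013 m fully in, at a hard stop; starts at 0 to 0.0015. It resists with about 5 N all the way (a little more if pressed fast) and stays where it is left: no spring back. The cover passes only beyond 0.010; it counts as in beyond 0.011.
- cover: Grey plastic cover, loose, 0.1 to 0.2 kg: a plate 80 mm (x) by 70 mm (y), top 14 mm above the runners, 6 mm thick, on two side skirts that slide on the runners; open beneath at both ends. Origin: centre of its underside, at runner height; axes as the unit's. A rib stands across its top at the end away from the tab: x -32 to -24 mm, 50 mm wide (y), 16 mm high (top 30 mm above the runners).
- rib_back (a point): On the cover's rib: middle of the upright face that looks away from the tab (cover x -32, y 0, z 22 mm); pushing here towards the tab side slides the cover off. Moves with the cover.
- watch_a: Bystander: pocket watch (dial 56 mm) on a brass stand, about 110 mm high. Origin: underside centre.
- watch_b: Bystander: larger pocket watch (dial 64 mm) on a brass stand, about 130 mm high. Origin: underside centre.
- mirror: Bystander: round mirror, 90 mm across, on a brass stand, about 135 mm high. Origin: underside centre.
- watch_flat: Bystander: pocket watch without stand, lying flat, 52 mm across, 15 mm high. Origin: underside centre.
- jar: Bystander: small jar, 38 mm across, 45 mm high. Origin: underside centre.
- loupe: Bystander: black eye loupe, 34 mm across, 30 mm high. Origin: underside centre.
- driver: Bystander: small screwdriver, 110 mm long, lying on the table. Origin: underside, about its middle.
Not all that is in view belongs to the job. What is shaped like the cover but brown or orange is not meant.

How it is judged:
By the outcome, as a careful person would: the job done as asked, in the order asked, and still so for the second after the job is handed in, with the robot touching nothing.
It also fails if it takes over 42 s, if anything falls off the work surface, if the arm or the gripper's body presses on something with over 40 N, if the wrist force passes 120 N, or if a joint passes its speed limit or range.

ROBOT

A 6-joint arm with a two-finger parallel gripper is mounted at the origin on the work surface. World frame = base frame: x ahead of the robot, y to its left, z up, the work surface at z = 0. Lengths are in mm, angles in rad, forces in N, time in s.
With the tool pointing down it reaches from about 350 to 725 mm from the base axis. Payload 6 kg.
Tool frame: the origin (TCP) lies at the very end of the fingers, on their centre line; the grasp point (between the pads) lies 19 mm behind it (ctrl.grip_point_offset is the distance from the TCP to the grasp point, in mm); z points along the fingers, y is the direction in which the jaws open and shut (so a half turn about z gives the same grasp; the last joint's range is limited). The gripper opens to 85 mm and grips with 20 to 120 N. Pads are 22 mm wide; open, the fingers measure 114 mm over their backs; the gripper's body (76 mm by 85 mm) begins 54 mm behind the grasp point. The pads swing forward as they close: fully open they stand 13 mm farther back than shut.
Start: joints at [0.334, 0.04, 0.085, 0, -1.615, -0.334], TCP at [599.978, 0.018, 231.261] pointing down, gripper open.
Joint ranges: [-2.56, 2.56], [-1.29, 2.01], [-1.08, 1.49], [-3.29, 1.98], [-2.81, -0.18], [-2.99, 2.99]. Speed limits (rad/s): [2.57, 2.57, 3.01, 3.14, 3.14, 3.14].

INTERFACE

Orientations are given as a rotation vector (axis times angle).
In Python, from station import ctrl gives the robot as it stands.
- The arm moves only by the shell command python3 -m jog 'ROWS'. ROWS is JSON, a list of rows, each a list of 3 entries, a list of its own where there are three numbers: the gripper's target within -1 to 1 (shut at 1, half-way at 0, fully open at -1), then the shift along the tool's x, y, z in mm, then the turn about the tool's z in rad. In form: [[grip, [tx, ty, tz], turn], ...]. A call has 1 to 12 rows; each row shifts and turns the pose as measured when the row begins, along the tool's axes as they then stand; what a row does not reach is not made up. A row lasts 1/10 s, in which the tool goes at most 50 mm and 8.59 degrees, less where a joint would pass 70% of its speed; a pose out of reach is approached as far as the arm can. A call with a gripper value outside its range is refused whole. The fingers move at their own pace and stop on an object; the grip force is fixed at half the most. Time passes only in rows, so rows that do not move let the fingers close. It gives the time, the measured TCP pose, the force and the opening at its end, in the units of the state.
- ctrl.sense(): the state, without advancing time (a new reading comes with each control period).
- ctrl.camera(name): name is "scene" or "side" or "wrist"; returns a dict with "image" (480x640x3 uint8, blue, green, red), "z_map" (480x640 float32, mm along the optical axis (not along the pixel's ray), 0 where there is no reading), "fx", "fy", "cx", "cy" (pixels), "D" ([k1, k2, p1, p2, k3] as OpenCV has them; the pictures are not rectified), "R" (3x3) and "t" (3): a world point X has camera coordinates R X + t; the wrist camera has in their place "hand_eye" (4x4, takes a point from camera to tool coordinates, whose origin is the TCP and whose axes are the flange's). Camera axes: x right, y down, z forward; pixel columns grow to the right and rows downward; lengths in mm; the calibration is good to about 2 mm. A picture is of the moment at which its call begins: read the wrist's pose just before it.
- ctrl.close_job(): hands the job in, once; it reports no verdict.
The state is a dict: "time": time; "joint_pos": joint angles; "dq": joint speeds; "effort": joint torques, N m; "eef_pos": TCP position; "eef_rot": TCP orientation; "ft_force": force on the tool from outside, world axes, zero at the start; "moment": the same for the moment, N m; "finger_gap": finger opening in mm.
Only numpy, scipy, OpenCV 4.12 (cv2) and the standard library are available. Lean on these libraries where they do the work, as an engineer would, in place of code of your own. Each camera call takes 0.05 s, during which the arm holds its last target.

## Working session

There is one attempt and no reset: what is moved stays moved. The work goes in short steps, Python scripts to look and compute and a shell command to move; the robot and the scene stay as the last step left them, time stands still between calls to the robot, and variables do not carry over. Pictures are saved under pics/ and viewed, and the job is handed in when it is done.

```bash
ls; mkdir -p pics; python3 - <<'E'
from station import ctrl
import cv2
s=ctrl.sense();print(s)
for n in ("scene","side","wrist"):
    c=ctrl.camera(n);cv2.imwrite(f"pics/{n}0.png",c["image"])
    print(n,{k:v for k,v in c.items() if k not in("image","z_map")})
E
```

```text
pics
{'time': 0.0, 'joint_pos': array([ 3.33717106e-01,  4.08035388e-02,  8.37875729e-02, -4.95075696e-04,
       -1.61551136e+00, -3.33691440e-01]), 'dq': array([ 0.00016189,  0.00031998, -0.00134968, -0.00045001,  0.00114582,
       -0.00011291]), 'effort': array([-7.27207535e-04, -3.68200672e+01,  3.47413230e+01,  6.93227157e+00,
       -5.48646509e-03, -9.47124363e-06]), 'eef_pos': array([5.99657198e+02, 9.91187418e-02, 2.30264612e+02]), 'eef_rot': array([ 2.22054507e+00, -2.22043989e+00, -1.88503276e-03]), 'ft_force': array([-0.30682687, -0.60516765,  0.15658465]), 'moment': array([-0.00467397,  0.00374983, -0.04863488]), 'finger_gap': 85.34223140639669}
scene {'fx': 533.1447498861081, 'fy': 533.1447498861081, 'cx': 322.8038516693579, 'cy': 221.09978854434382, 'D': array([-0.11240951,  0.        ,  0.        ,  0.        ,  0.        ]), 'R': array([[ 0.57196454,  0.82027096, -0.00348093],
       [ 0.63212391, -0.44346847, -0.63541725],
       [-0.522758  ,  0.36123576, -0.77216113]]), 't': array([-313.05342567, -285.8922983 , 1466.94648749])}
side {'fx': 491.03199052188245, 'fy
[... 201 characters left out ...]
657],
       [-0.21881433,  0.51727104, -0.82737595],
       [ 0.36018322, -0.7452244 , -0.56116721]]), 't': array([515.36321295, 162.75734708, 835.8163493 ])}
wrist {'fx': 414.7487912056388, 'fy': 414.7487912056388, 'cx': 319.2219899987471, 'cy': 241.90216837304172, 'D': array([-0.08809954,  0.        ,  0.        ,  0.        ,  0.        ]), 'hand_eye': array([[ 1.21674950e-03, -9.47200619e-01, -3.20639216e-01,
         8.24301047e+01],
       [ 9.99999199e-01,  1.04064420e-03,  7.20590887e-04,
        -5.75259487e-01],
       [-3.48872793e-04, -3.20639836e-01,  9.47201127e-01,
        -1.42672569e+02],
       [ 0.00000000e+00,  0.00000000e+00,  0.00000000e+00,
         1.00000000e+00]])}
```

View pics/scene0.png

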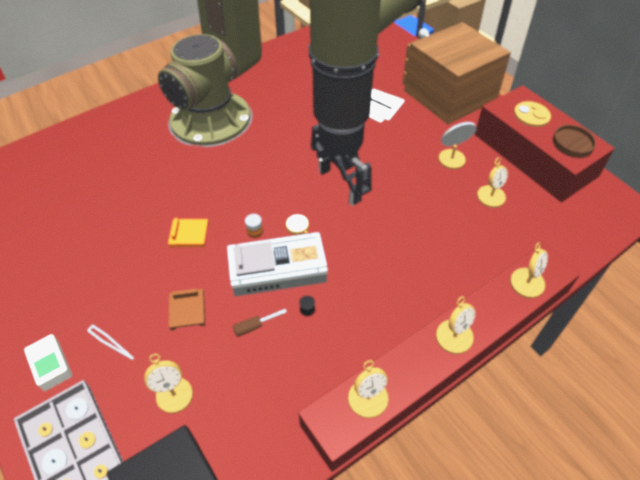

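View pics/side0.png

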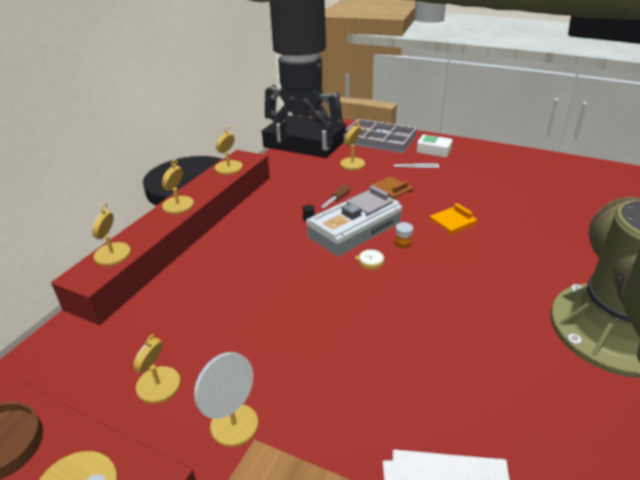

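View pics/wrist0.png

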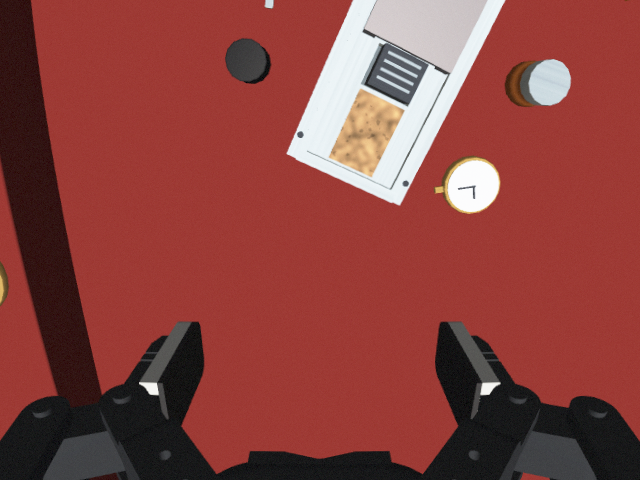

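The wrist view shows the unit upper centre: cork at (366,132), tab at (397,72), cover above it. The jar is at (545,82), the flat watch at (472,186) and the loupe at (247,60), so all three sit close to the unit. Next I'll measure.

```bash
cat > h.py <<'E'
from station import ctrl
import cv2, numpy as np
from scipy.spatial.transform import Rotation as Ro
def grab(n):
    s=ctrl.sense(); c=ctrl.camera(n)
    K=np.array([[c["fx"],0,c["cx"]],[0,c["fy"],c["cy"]],[0,0,1]])
    if n=="wrist":
        T=np.eye(4);T[:3,:3]=Ro.from_rotvec(s["eef_rot"]).as_matrix();T[:3,3]=s["eef_pos"]
        M=T@c["hand_eye"]
    else:
        M=np.eye(4);M[:3,:3]=c["R"].T;M[:3,3]=-c["R"].T@c["t"]
    c.update(K=K,M=M,s=s);return c
def rays(c,px):
    p=cv2.undistortPoints(np.asarray(px,float).reshape(-1,1,2),c["K"],c["D"]).reshape(-1,2)
    return np.c_[p,np.ones(len(p))]
def bydepth(c,px):
    px=np.asarray(px,float).reshape(-1,2);i=np.rint(px).astype(int)
    z=c["z_map"][i[:,1],i[:,0]]
    return (rays(c,px)*z[:,None])@c["M"][:3,:3].T+c["M"][:3,3]
def byplane(c,px,h):
    d=rays(c,px)@c["M"][:3,:3].T;o=c["M"][:3,3]
    return o+d*((h-o[2])/d[:,2])[:,None]
def cloud(c):
    v,u=np.mgrid[0:480,0:640];px=np.c_[u.ravel(),v.ravel()]
    return bydepth(c,px).reshape(480,640,3)
E
python3 - <<'E'
from h import *
c=grab("wrist");P=cloud(c);hsv=cv2.cvtColor(c["image"],cv2.COLOR_BGR2HSV)
np.set_printoptions(precision=1,suppress=True)
print("pts",bydepth(c,[(366,132),(397,72),(330,100),(435,130),(430,20),(545,82),(472,186),(247,60),(250,200)]))
# tab: dark, near tab
m=((hsv[...,2]<110)&(P[...,2]>57)&(P[...,2]<70)).astype(np.uint8);m[:, :340]=0;m[:,450:]=0;m[120:]=0
cs,_=cv2.findContours(m,0,2);k=max(cs,key=cv2.contourArea);r=cv2.minAreaRect(k);print(r,cv2.contourArea(k))
b=cv2.boxPoints(r);q=byplane(c,b,63);print(q,q.mean(0),[np.linalg.norm(q[i]-q[i-1]) for i in range(4)])
# unit corners far (end) 
print(byplane(c,[(288,154),(401,205)],45))
# scene cam
c=grab("scene");
print("scene",bydepth(c,[(255,258),(282,254),(304,254),(304,307),(253,230)]))
im=c["image"][200:340,150:350];cv2.imwrite("pics/sc_crop.png",cv2.resize(im,None,fx=4,fy=4,interpolation=cv2.INTER_CUBIC))
E
```

```text
pts [[ 563.9  -60.9   45.8]
 [ 544.9 -104.    61.4]
 [ 591.8  -84.5   45.7]
 [ 510.4  -63.    46. ]
 [ 522.9 -139.3   59.5]
 [ 426.2 -101.2   44.7]
 [ 464.4  -13.3   14.1]
 [ 600.5  -82.3  373.2]
 [ 663.4    3.1    0.7]]
((396.6000671386719, 73.30001068115234), (47.85185241699219, 44.72135925292969), 26.56505012512207) 2020.0
[[ 567.4  -96.5   63. ]
 [ 554.3 -123.3   63. ]
 [ 523.4 -109.7   63. ]
 [ 536.1  -82.1   63. ]] [ 545.3 -102.9   63. ] [np.float64(34.43988372615055), np.float64(29.902478808672832), np.float64(33.73756805470847), np.float64(30.352388983554725)]
[[624.3 -43.9  45. ]
 [533.2  -3.1  45. ]]
scene [[ 523.5 -153.    58.2]
 [ 547.4 -102.4   59.4]
 [ 564.8  -60.    45.5]
 [ 663.6 -126.2   31.2]
 [ 437.  -110.8   31.2]]
```

View pics/sc_crop.png

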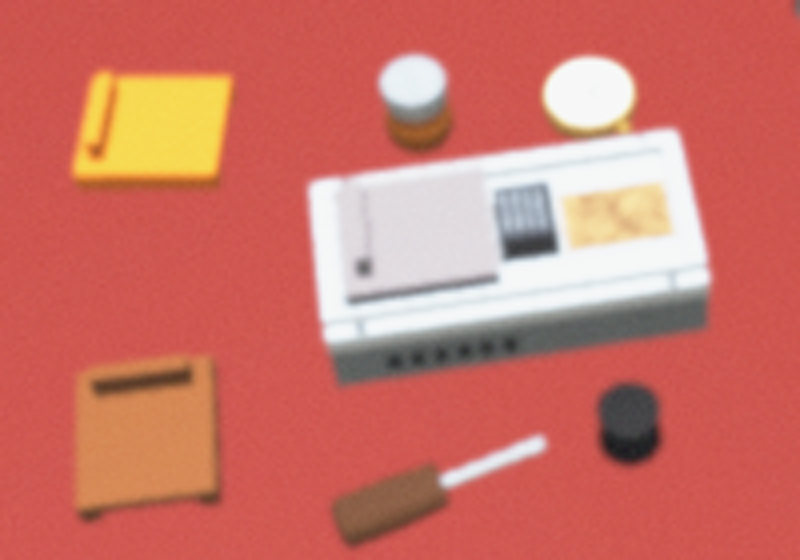

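The tab comes out at 34 x 30 mm and the end face at 100 mm, both as given. Unit yaw is about 66°. I'll move above the tab, close the gripper and turn about 0.414 rad to line the tool up with the unit.

```bash
python3 -m jog '[[1,[26,13.5,0],0],[1,[26,13.5,0],0],[1,[26,13.5,0],0],[1,[25,13.5,0],0],[1,[0,0,0],0.138],[1,[0,0,0],0.138],[1,[0,0,0],0.138],[1,[0,0,0],0],[1,[0,0,0],0],[1,[0,0,0],0]]'
python3 - <<'E'
from h import *
c=grab("wrist");cv2.imwrite("pics/w1.png",c["image"]);np.save("w1.npy",c,allow_pickle=True)
print(c["s"]["time"],c["s"]["eef_pos"],c["s"]["eef_rot"],c["s"]["finger_gap"])
E
```

```text
time: 1.25
eef_pos: [542.9, -106.7, 229.2]
eef_rot: [1.706, -2.634, -0.003]
ft_force: [-0.2, 0.9, -0.6]
finger_gap: -0.1
1.25 [ 542.85993525 -106.67073544  229.18906305] [ 1.70640566 -2.63431454 -0.00295705] -0.05384583539406833
```

View pics/w1.png

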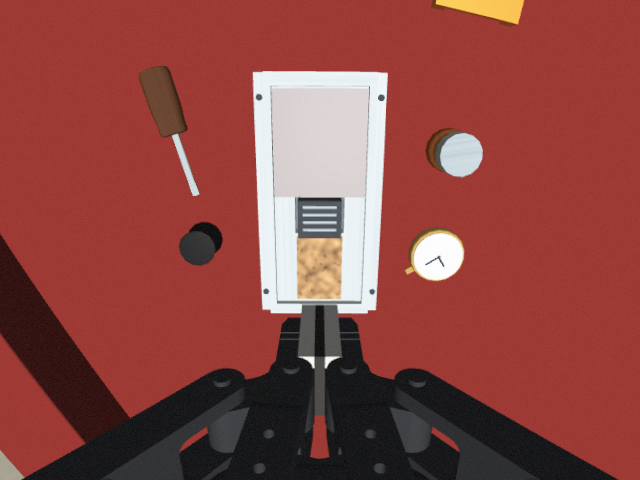

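The unit is now aligned with the image. The cover spans (272,88) to (366,196), the tab is at (320,216) and the cork at (320,268). Next I'll refine the axis and find the rib from the depth map.

```bash
python3 - <<'E'
from h import *
np.set_printoptions(precision=1,suppress=True)
c=np.load("w1.npy",allow_pickle=True).item();P=cloud(c);hsv=cv2.cvtColor(c["image"],cv2.COLOR_BGR2HSV)
# unit blob: height 40..52 non-red
m=((P[...,2]>35)&(P[...,2]<85)&(hsv[...,1]<140)).astype(np.uint8);m[:,:240]=0;m[:,400:]=0;m[314:]=0
print("rim",P[np.array([150,250,150,250]),np.array([262,266,378,372])])
q=byplane(c,[(254,73),(387,73),(377,313),(262,311)],45);print("corners",q,[np.linalg.norm(q[i]-q[i-1]) for i in range(4)])
d1=q[3]-q[0];d2=q[2]-q[1];d3=q[0]-q[1];d4=q[3]-q[2]
for d in(d1,d2):print(np.degrees(np.arctan2(d[1],d[0])))
for d in(d3,d4):print("y",np.degrees(np.arctan2(d[1],d[0])), )
# tab
m=((hsv[...,2]<110)).astype(np.uint8);m[:,:297]=0;m[:,345:]=0;m[242:]=0;m[:198]=0
cs,_=cv2.findContours(m,0,2);k=max(cs,key=cv2.contourArea);print(cv2.boundingRect(k))
print(P[[205,228],[320,320],2], "tab top heights")
x,y,w,h=cv2.boundingRect(k);b=[(x,y),(x+w,y),(x+w,y+h),(x,y+h)];print(byplane(c,b,63),byplane(c,b,63).mean(0))
# rib along column
for v in range(76,200,4):print(v,P[v,290:350].mean(0), end=';')
g=(P[...,2]>66)&(P[...,2]<82);g[:,:250]=0;g[:,390:]=0;g[300:]=0;r=P[g]
v,u=np.where(g);print("\nrib",len(r),u.min(),u.max(),v.min(),v.max(),np.median(r,0))
E
```

```text
rim [[ 564.  -168.    44.5]
 [ 597.5  -92.8   45.8]
 [ 481.5 -131.2   45.3]
 [ 516.5  -56.4   45.5]]
corners [[ 544.3 -221.5   45. ]
 [ 454.  -181.3   45. ]
 [ 534.4    0.9   45. ]
 [ 626.5  -42.7   45. ]] [np.float64(196.8506877714606), np.float64(98.81845756427981), np.float64(199.07789807839143), np.float64(101.92443543514318)]
65.2969977966872
66.19131019968488
y -24.03648052600476
y -25.295188223114952
(297, 198, 45, 40)
[61.  61.7] tab top heights
[[ 552.7 -125.5   63. ]
 [ 521.5 -111.5   63. ]
 [ 534.   -82.1   63. ]
 [ 566.2  -96.5   63. ]] [ 543.6 -103.9   63. ]
76 [ 501.  -199.2   51.3];80 [ 502.1 -196.6   51. ];84 [ 503.3 -194.1   51.3];88 [ 504.6 -191.3   59.1];92 [ 505.7 -188.7   59.1];96 [ 506.8 -186.2   59.1];100 [ 508.1 -183.6   75. ];104 [ 509.2 -181.2   75.1];108 [ 510.2 -178.7   75.1];112 [ 511.4 -176.    59.1];116 [ 512.8 -173.7   64.3];120 [ 513.7 -170.8   59.1];124 [ 514.8 -168.2   59.2];128 [ 516.  -165.6   59. ];132 [ 517.2 -163.    59.1];136 [ 518.4 -160.3   59. ];140 [ 519.5 -157.7   59.2];144 [ 520.7 -155.    59.1];148 [ 521.5 -152.7   64.4];152 [ 523.1 -149.7   59.2];156 [ 524.3 -146.9   59.1];160 [ 525.6 -144.3   59.3];164 [ 526.5 -142.2   64.3];168 [ 528.  -138.8   59.3];172 [ 529.2 -136.    59.3];176 [ 530.5 -133.2   59.2];180 [ 531.7 -131.4   64.4];184 [ 533.  -127.7   59.3];188 [ 533.9 -125.7   64.1];192 [ 535.5 -121.9   58.9];196 [ 536.8 -119.1   58.9];
rib 911 284 356 99 111 [ 509.8 -180.7   75.2]
```

Heights check out: cover top 59, rib top 75, runners about 45, end stop 51. The unit axis is at 65.5°, and the tool is within 0.4° of it. Next I'll move over the tab and down.

```bash
python3 -m jog '[[1,[-7,0.5,0],0],[1,[0,0,40],0],[1,[0,0,40],0],[1,[0,0,40],0],[1,[0,0,20],0],[1,[0,0,0],0]]'
```

```text
time: 1.9
eef_pos: [546.7, -97.4, 85.9]
eef_rot: [-1.718, 2.629, 0.0]
ft_force: [0.3, 0.1, -0.4]
finger_gap: 0.1
```

```bash
python3 -m jog '[[1,[3,0,0],0],[1,[0,0,0],0],[1,[0,0,6],0],[1,[0,0,5],0],[1,[0,0,3],0],[1,[0,0,0],0]]'
python3 - <<'E'
from h import *
c=grab("wrist");cv2.imwrite("pics/w2.png",c["image"])
c=grab("side");cv2.imwrite("pics/s2.png",cv2.resize(c["image"][140:280,280:460],None,fx=4,fy=4,interpolation=2))
E
```

```text
time: 2.5
eef_pos: [548.6, -99.8, 76.8]
eef_rot: [-1.717, 2.622, -0.007]
ft_force: [-0.4, -0.1, -0.6]
finger_gap: 0.1
```

View pics/w2.png

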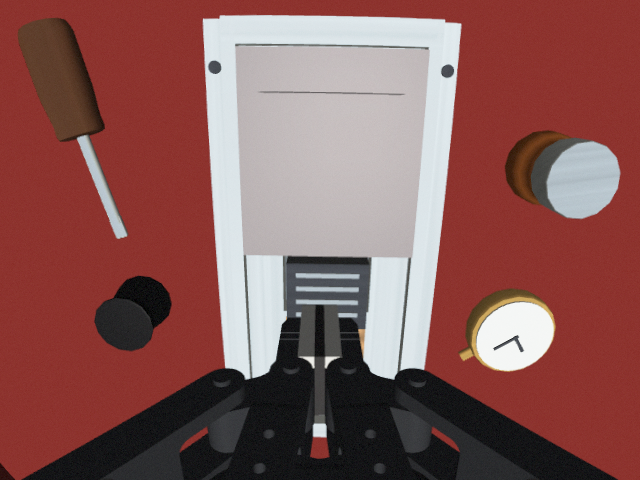

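View pics/s2.png

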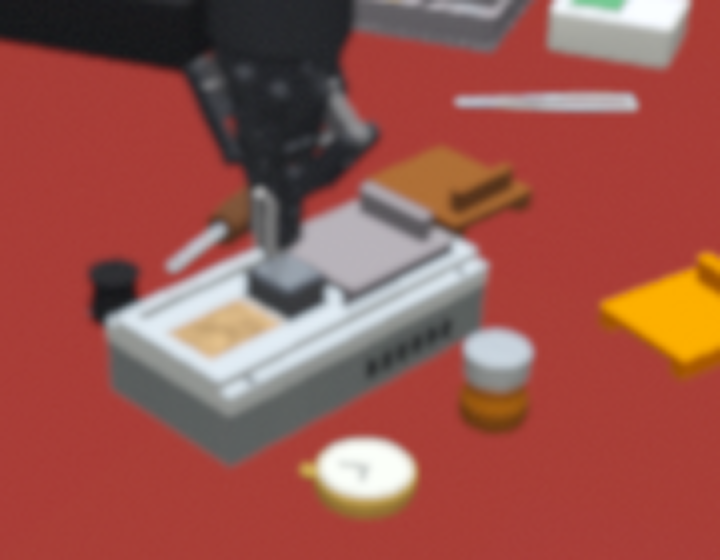

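The fingers are clear of the cover and above the tab. Their offset from the tab centre is about +4.8 mm in x and -2.8 mm in y, so I'll correct that and press.

```bash
python3 -m jog '[[1,[2.5,2.5,0],0],[1,[0,0,0],0],[1,[0,0,5],0],[1,[0,0,4],0],[1,[0,0,3],0],[1,[0,0,3],0],[1,[0,0,2],0],[1,[0,0,0],0]]'
```

```text
time: 3.4
eef_pos: [545.7, -101.3, 59.9]
eef_rot: [-1.717, 2.621, -0.009]
ft_force: [-0.6, 0.3, 0.5]
finger_gap: -0.1
```

```bash
python3 -m jog '[[1,[0,0,3],0],[1,[0,0,3],0],[1,[0,0,2],0]]'
```

```text
time: 3.7
eef_pos: [545.9, -101.4, 52.8]
eef_rot: [-1.717, 2.62, -0.01]
ft_force: [-3.1, -0.2, 5.2]
finger_gap: 0.0
```

```bash
python3 -m jog '[[1,[0,0,2],0],[1,[0,0,1],0]]'
```

```text
time: 3.9
eef_pos: [545.9, -101.4, 50.1]
eef_rot: [-1.717, 2.62, -0.01]
ft_force: [-5.0, 2.6, 10.3]
finger_gap: 0.1
```

```bash
python3 -m jog '[[1,[0,0,1],0]]'
```

```text
time: 4.0
eef_pos: [546.0, -101.4, 50.0]
eef_rot: [-1.718, 2.62, -0.011]
ft_force: [-6.8, 2.5, 14.2]
finger_gap: -0.2
```

```bash
python3 -m jog '[[1,[0,0,1],0]]'
```

```text
time: 4.1
eef_pos: [546.0, -101.4, 50.0]
eef_rot: [-1.718, 2.62, -0.011]
ft_force: [-6.3, 2.2, 11.9]
finger_gap: 0.3
```

It met the hard stop at z = 50.0, so the tab is fully in. Next I'll retract and look.

```bash
python3 -m jog '[[1,[0,0,-10],0],[1,[0,0,-25],0],[1,[0,0,-25],0],[1,[36,0.7,0],0],[1,[36,0.7,0],0],[1,[36,0.6,0],0.017],[1,[0,0,0],0],[1,[0,0,0],0]]'
python3 - <<'E'
from h import *
s=ctrl.sense();print(s["eef_pos"])
R=Ro.from_rotvec(s["eef_rot"]).as_matrix();print(R.round(3))
print("to target (tool):",R.T@(np.array([501,-199.8,64])-s["eef_pos"]))
c=grab("side");cv2.imwrite("pics/s3.png",cv2.resize(c["image"][140:280,280:460],None,fx=4,fy=4,interpolation=2))
c=grab("scene");cv2.imwrite("pics/sc3.png",cv2.resize(c["image"][180:320,180:360],None,fx=4,fy=4,interpolation=2))
print("tab",bydepth(c,[(280,252),(282,254),(284,252)]))
E
```

```text
time: 4.9
eef_pos: [500.0, -202.6, 111.0]
eef_rot: [-1.695, 2.632, -0.013]
ft_force: [0.2, -0.1, 0.0]
finger_gap: -0.0
[ 500.04357878 -202.56718386  110.99380674]
[[-0.414 -0.91   0.013]
 [-0.91   0.414 -0.001]
 [-0.005 -0.013 -1.   ]]
to target (tool): [-2.70054409  0.86778614 46.9994035 ]
tab [[ 536.21654414 -100.76167626   52.50135287]
 [ 541.06123852  -99.10074595   49.57291151]
 [ 537.14263721  -91.90515575   46.59003001]]
```

View pics/s3.png

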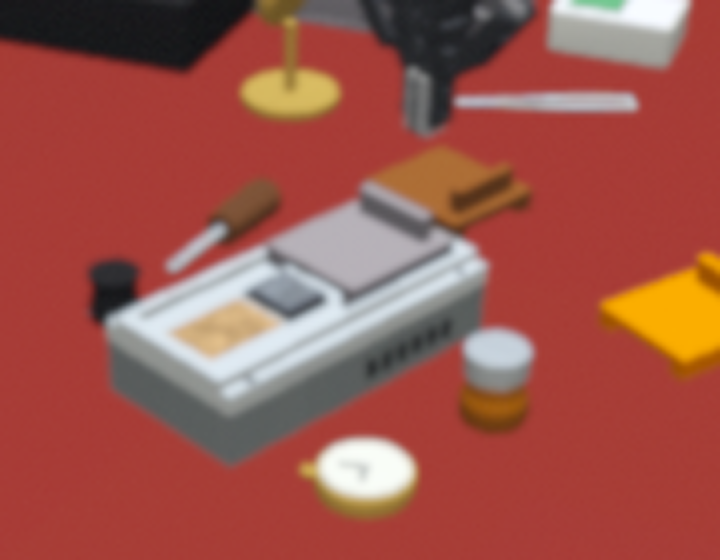

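View pics/sc3.png

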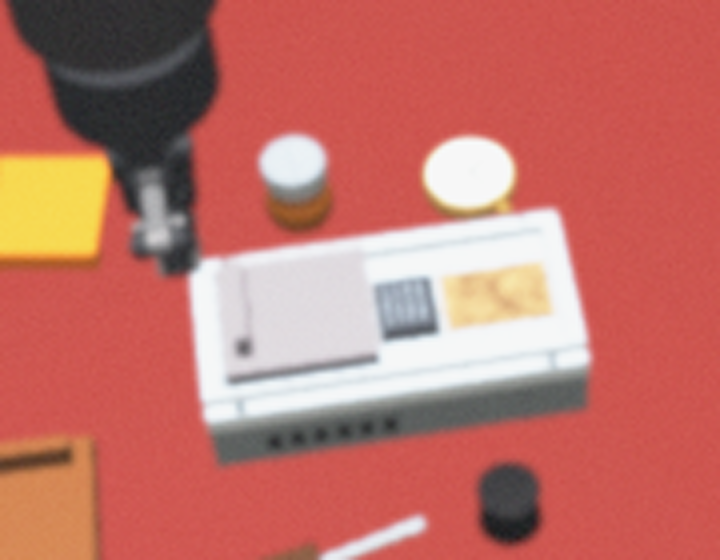

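The tab is down (top about 50 mm), the cover is unmoved, and the fingers are behind the rib. Next I'll lower to z about 65.

```bash
python3 -m jog '[[1,[0,1,20],0],[1,[0,0,15],0],[1,[0,0,6],0],[1,[0,0,0],0],[1,[0,0,0],0]]'; python3 - <<'E'
from h import *
s=ctrl.sense()
R=Ro.from_rotvec(s["eef_rot"]).as_matrix();print(R.round(3))
print("to target (tool):",R.T@(np.array([501,-199.8,64.5])-s["eef_pos"]))
E
```

```text
time: 5.5
eef_pos: [501.7, -199.0, 68.4]
eef_rot: [-1.703, 2.627, -0.013]
ft_force: [-0.7, 0.2, 0.6]
finger_gap: -0.5
[[-0.408 -0.913  0.013]
 [-0.913  0.408 -0.001]
 [-0.004 -0.013 -1.   ]]
to target (tool): [1.05977195 0.33245366 3.85579964]
```

```bash
python3 -m jog '[[1,[0,0,3.5],0],[1,[0,0,0],0],[1,[-3,0,0],0],[1,[-3,0,0],0],[1,[-3,0,0],0],[1,[-3,0,0],0]]'; python3 - <<'E'
from h import *
c=grab("wrist");cv2.imwrite("pics/w4.png",c["image"])
E
```

```text
time: 6.1
eef_pos: [507.9, -187.6, 66.7]
eef_rot: [-1.702, 2.626, -0.017]
ft_force: [-1.1, -0.8, -0.6]
finger_gap: 0.2
```

View pics/w4.png

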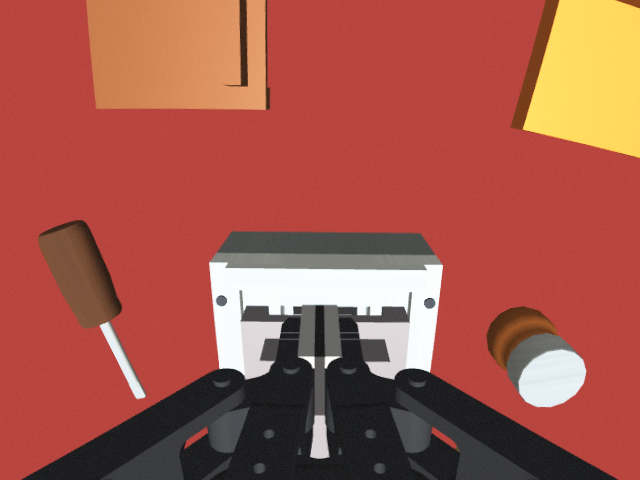

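The fingers are behind the rib (rib top near row 350), and the cover's back edge has just started to leave the seat. I'll keep pushing.

```bash
python3 -m jog '[[1,[-5,0,0.7],0],[1,[-5,0,0.7],0],[1,[-5,0,0.5],0],[1,[-5,0,0],0]]'; python3 - <<'E'
from h import *
c=grab("side");cv2.imwrite("pics/s5.png",cv2.resize(c["image"][140:280,280:460],None,fx=4,fy=4,interpolation=2))
E
```

```text
time: 6.55
eef_pos: [517.1, -168.3, 65.5]
eef_rot: [-1.702, 2.626, -0.019]
ft_force: [-1.0, -0.4, -0.1]
finger_gap: 0.2
```

View pics/s5.png

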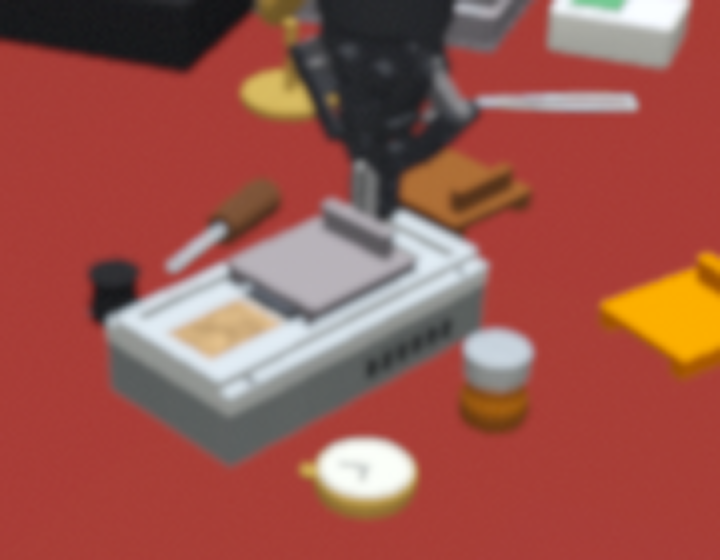

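The cover is sliding flat over the tab, about 29 mm so far. It needs about 58 mm more.

```bash
python3 -m jog '[[1,[-5,0,0.3],0],[1,[-5,0,0.3],0],[1,[-5,0,0.3],0],[1,[-5,0,0.3],0],[1,[-5,0,0.3],0],[1,[-5,0,0.3],0],[1,[-5,0,0.3],0],[1,[-4,0,0],0],[1,[-3,0,0],0]]'; python3 - <<'E'
from h import *
c=grab("scene");cv2.imwrite("pics/sc6.png",cv2.resize(c["image"][180:320,180:360],None,fx=4,fy=4,interpolation=2))
s=c["s"];print(((s["eef_pos"]-[508,-184.3,0])@[.415,.91,0])+11)
E
```

```text
time: 7.5
eef_pos: [536.1, -126.0, 63.6]
eef_rot: [-1.703, 2.626, -0.019]
ft_force: [-1.2, -1.2, 0.6]
finger_gap: 0.2
75.70667006942298
```

View pics/sc6.png

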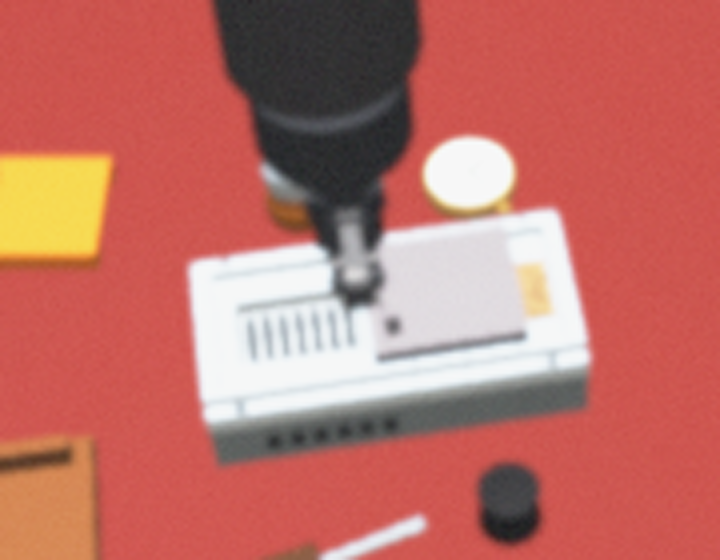

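```bash
python3 -m jog '[[1,[-4,0,0],0],[1,[-4,0,0],0],[1,[-3,0,0],0],[1,[0,0,0],0]]'; python3 - <<'E'
from h import *
s=ctrl.sense();print(((s["eef_pos"]-[508,-184.3,0])@[.415,.91,0])+11)
E
```

```text
time: 7.95
eef_pos: [541.1, -114.7, 63.4]
eef_rot: [-1.703, 2.625, -0.018]
ft_force: [-0.2, 0.2, -0.1]
finger_gap: -0.1
88.08811143694473
```

Now I'll back off, lift and check.

```bash
python3 -m jog '[[1,[6,0,0],0],[1,[6,0,0],0],[1,[0,0,-30],0],[1,[0,0,-40],0],[1,[0,0,-40],0],[1,[0,0,-40],0],[1,[0,0,0],0],[1,[0,0,0],0]]'; python3 - <<'E'
from h import *
np.set_printoptions(precision=1,suppress=True)
c=grab("wrist");cv2.imwrite("pics/w7.png",c["image"]);P=cloud(c)
u=np.array([.415,.91])
L=(P[...,:2]-[539.5,-113])@u;W=(P[...,:2]-[539.5,-113])@np.array([-.91,.415])
g=(P[...,2]>55)&(P[...,2]<80)&(abs(W)<40)&(abs(L)<105);g[300:]=0
print("cover unit-x range",np.percentile(L[g],[0.5,50,99.5]),np.percentile(W[g],[.5,99.5]))
for a in range(-90,100,8):
    k=(abs(L-a)<2)&(abs(W)<12)&(P[...,2]>20)&(P[...,2]<90);k[300:]=0
    if k.sum():print(a,round(float(np.median(P[...,2][k])),1),end='; ')
g=(P[...,2]>70)&(P[...,2]<80)&(abs(W)<40)&(abs(L)<105)
g[:,:250]=0;g[:,390:]=0;g[300:]=0
print("\nrib",np.percentile(L[g],[1,50,99]) if g.sum() else None)
c=grab("side");cv2.imwrite("pics/s7.png",cv2.resize(c["image"][140:280,280:460],None,fx=4,fy=4,interpolation=2))
E
```

```text
time: 8.75
eef_pos: [530.7, -128.4, 216.5]
eef_rot: [-1.701, 2.629, -0.013]
ft_force: [-0.2, -0.3, -1.7]
finger_gap: 0.3
cover unit-x range [ 1.7 25.1 51.2] [-34.7  34.7]
-90 51.1; -82 45.1; -74 36.4; -66 36.1; -58 36.2; -50 36.1; -42 36.4; -34 36.1; -26 36.2; -18 36.2; -10 44.8; -2 49.9; 6 59.0; 14 75.0; 30 59.1; 38 58.9; 46 59.1; 
rib [ 9.7 13.1 18.1]
```

View pics/w7.png

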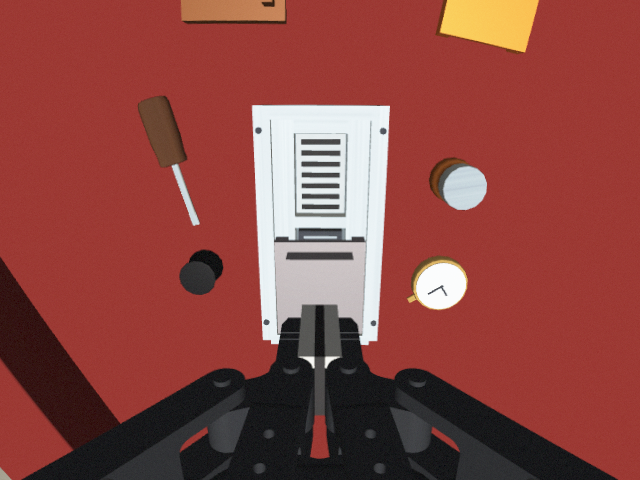

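View pics/s7.png

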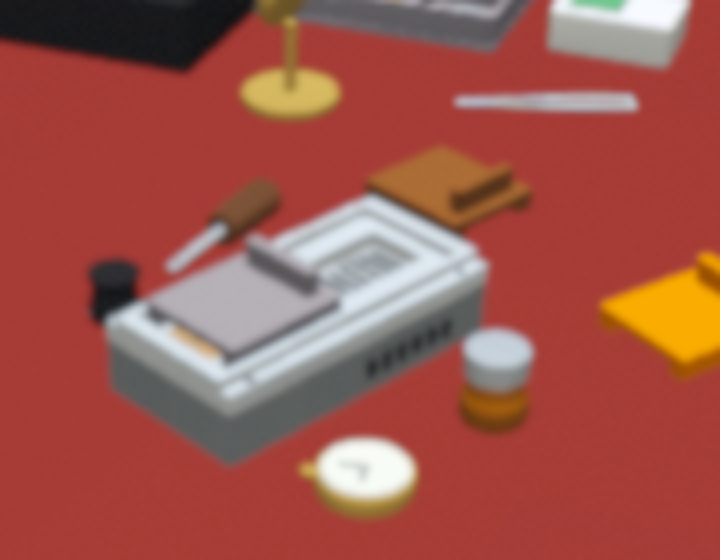

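```bash
python3 -c "
from station import ctrl
print(ctrl.close_job())"
```

```text
the job is handed in; nothing more can be done
None
```

I pressed the snap tab to its hard stop and pushed the cover off its seat by the rib, without lifting it. I then backed the gripper off and handed the job in at about 9 s.

**Last checks:**
- **Tab:** it met the hard stop at 50.0 mm, with the vertical force rising to about 14 N. The depth map still showed its top at 49.9 mm afterwards.
- **Cover:** it slid about 88 mm, judged from its rear edge and the rib (80 to 95 mm asked). It lies flat: top at 59 mm and rib top at 75 mm, both as they were before the push. The front edge was hidden by the gripper, so the depth map did not cover that end. The side view shows it lying flat and short of the end stop.
- **Opening:** the cassette opening is completely uncovered.
- **Surroundings:** the jar, the flat watch, the loupe and the screwdriver look where they were. I judged this by eye in the pictures, not by measuring. The standing watches and the mirror were well away from the arm's path, and I did not check them again.

No check failed. The only disagreement was 1–3 mm between camera estimates of the tab and unit positions, and the margins covered that.

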